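# Third hand at the ring-box jig

### The arm

A 6-joint arm with a two-finger parallel gripper is mounted at the origin on the work surface. World frame = base frame: x ahead of the robot, y to its left, z up, the work surface at z = 0. Lengths are in mm, angles in rad, forces in N, time in s.
With the tool pointing down it reaches from about 350 to 975 mm from the base axis. Payload 7.1 kg.
Tool frame: the origin (TCP) lies midway between the tips of the shut fingers; the grasp point (between the pads) lies ctrl.grip_point_offset behind it (ctrl.grip_point_offset is the distance from the TCP to the grasp point, in mm); z points along the fingers, y is the line along which they close (so a half turn about z gives the same grasp; the last joint's range is limited). The gripper opens to 88 mm and grips with 3 to 60 N. Pads are 20 mm wide; open, the fingers measure 115 mm over their backs; the gripper's body (75 mm by 178 mm) begins 61 mm behind the grasp point.
Start: joints at [-1.175, 0.423, 1.63, -0, 1.089, -0.019], TCP at [251.895, -571.974, 222.675] pointing down, gripper open.
Joint ranges: [-3, 3], [-0.9, 2.11], [0.09, 2.58], [-1.31, 4.45], [0.11, 2.69], [-2.54, 2.54]. Speed limits (rad/s): [2.39, 2.39, 3.01, 3.14, 3.14, 3.14].

### API

Orientations are given as a rotation vector (axis times angle).
In Python, from workcell import ctrl gives the robot as it stands.
- The arm moves only by the tool apply_moves, never from a script. Its argument "targets" is a list of rows, each an object of numbers: "tx", "ty", "tz": the shift along the world's x, y, z in m; "spin": the turn about the world's z in degrees. In form: [{"tx": .., "ty": .., "tz": .., "spin": ..}, ...]. A call has exactly 8 rows; each row is the pose to reach, as a shift and turn from the pose commanded when the call began; what a row does not reach only later rows make up. A row lasts 1/10 s, in which the tool goes at most 50 mm and 8.59 degrees, less where a joint would pass 70% of its speed; a pose out of reach is approached as far as the arm can. A call with a gripper value outside its range is refused whole. "gripper" is the closure, from -1 (fully open) to 1 (shut), set as the call begins (left out, the last holds). The fingers move at their own pace and stop on an object; the grip force is fixed at half the most. Time passes only in rows, so rows that repeat a pose let the fingers close, or fill a call up. It gives the time, the measured TCP pose, the force, the opening and the grip force at its end, in the units of the state.
- ctrl.get_obs(): the state, without advancing time (a new reading comes with each control period).
- ctrl.get_image(name): name is "side" or "top" or "wrist"; returns the picture (420x560x3 uint8, red, green, blue); there is no depth.
- ctrl.get_calibration(name): a dict with "fov_y" (degrees; the focal length in pixels is half the picture's height over the tangent of half this angle, whatever the lens; pixels are square), "cx", "cy" (the principal point, pixels), "dist" ([k1, k2, p1, p2, k3] as OpenCV has them; the pictures are not rectified), "rvec" (rotation vector, rad) and "tvec" (3), from world to camera coordinates, as OpenCV has them. Camera axes: x right, y down, z forward; pixel columns grow to the right and rows downward; lengths in mm; the calibration is good to about 2 mm. A picture is of the moment at which its call begins: read the wrist's pose just before it. get_calibration takes no time and is no camera call; for the wrist camera it gives the pose at the moment of the call.
- ctrl.close_job(): hands the job in; it is judged then, once.
Trained networks look in the newest picture that a camera, given by its name, has taken for a name from the list of things; names that differ only in an ending like _2 or _b are one class to them, and where a whole thing is asked for, a point or a joint stands for the part that bears it (a point fixed in the world has none). Each returns a list of dicts, best first, with "score" (0 to 1); they miss things now and then, are a little off and sometimes report something else, mostly with a low value. They report only what shows in the picture. A call takes as long as a camera call. They do not tell look-alikes from the thing itself.
- ctrl.outline_of(name, camera): "pixels" (420x560 bool, what is visible of it) and "box" ([left, top, right, bottom] in pixels, round what is visible of it).
- ctrl.pinpoint(name, camera): "uv" ([column, row] in pixels: a listed point, or the origin of a listed thing).
The state is a dict: "t": time; "qpos": joint angles; "qvel": joint speeds; "joint_torque": joint torques, N m; "ee_pos": TCP position; "orientation": TCP orientation; "ft_force": force on the tool from outside, world axes, zero at the start; "moment": the same for the moment, N m; "width": finger opening in mm; "grasp_force": force on a finger pad.
Only numpy, scipy, OpenCV 4.12 (cv2) and the standard library are available. Lean on these libraries where they do the work, as an engineer would, in place of code of your own. Each camera call takes 0.05 s, during which the arm holds its last target. There are 200 camera calls.

### The job

Of the two small wooden ring boxes, take the one lying open side down and, keeping it open side down, set it on the jig's floor between the two low rails, clear of the spring-loaded stop. Then slide it along the rails squarely against the stop and press with a steady 10 newtons or so, never ramming the stop to the end of its travel, so that I can pin the brass clasp to the box. Hold that push for a couple of seconds and finish still holding it there, with the robot still on the box and the other things on the bench left alone.

Things in the scene. Friction and masses are not known exactly. Their poses are not given: they have to be found in the camera images.
- box: The box to use: plain light-wood ring-box blank lying open side down (closed face on top). 46 mm along its x, 64 mm along its y, 38 mm high, walls 5 mm, closed top 6 mm thick, about 0.1 kg. Origin: centre of its underside (the open rim); z up. Symmetric under a half turn. It may be gripped across its 46 mm width.
- open_blank: The other, identical blank, lying open side up (you look into its hollow). Same sizes, origin at centre of its underside. Not to be used or disturbed.
- jig: Plywood pinning jig fixed to the bench. Base board 110 mm along its x, 280 along its y, 15 thick; origin: centre of its underside on the bench, z up. Two wooden rails on it (14 mm wide, 10 high) run along y from y = -140 to +50 mm, inner faces at x = -25 and +25 mm. Sprung stop at the +y end, and behind it a fixed end block (y = 117 to 139 mm, top 55 mm above the bench).
- channel (a point): Point on the channel floor (the base's top, 15 mm above the bench), midway between the rails, at jig x = 0, y = -60 mm; axes as the jig's. Channel 50 mm wide, open at its -y end; a good place to set the box down (centre here), its 64 mm length along the jig's y. From here it is pushed in the jig's +y direction to the stop.
- stop: Jig's spring-loaded stop: wooden block 46 mm wide (x), 16 thick (y), top 38 mm above the channel floor, brass plate on its face. Axes as the jig's. Origin: at floor height, mid-face where the box meets it; unloaded at jig x = 0, y = 60, z = 15 mm. Slides only along the jig's +y, spring 1.5 N per mm, no preload, travel 12 mm (10 N at 6.7 mm), springs back.
- jar: Bystander: small amber glass jar with metal cap, 54 mm across, 75 mm high; origin at the centre of its underside.
- screwdriver: Bystander: screwdriver 150 mm long lying along its x; leave alone.
There are look-alikes about, which are no part of the job. Leave any black look-alike of the box alone.

How it is judged:
By the outcome, as a careful person would: the job done as asked, in the order asked, and still so for the second after the job is handed in, while the arm keeps its last pose, push and grip.
It also fails if it takes over 54 s, if anything falls off the work surface, if the arm or the gripper's body presses on something with over 40 N, if the wrist force passes 120 N, or if a joint passes its speed limit or range.

## Working session

There is one attempt and no reset: what is moved stays moved. The work goes in short steps, Python scripts to look and compute and a tool call to move; the robot and the scene stay as the last step left them, time stands still between calls to the robot, and variables do not carry over. Pictures are saved under pics/ and viewed, at most 10 in all, crops included, and the job is handed in when it is done.

Besides the shell and the picture viewer there is one more tool, called after ">>>" in YAML: its name, and indented under it one key for each argument. apply_moves: Moves the arm, as the interface text tells. Its arguments: {"type":"object","properties":{"targets":{"type":"array"},"gripper":{"type":"number"}},"required":["targets"]}

```bash
mkdir -p pics
cat > h.py <<'E'
from workcell import ctrl
import numpy as np, cv2
def cal(n):
    c=ctrl.get_calibration(n); f=210/np.tan(np.radians(c["fov_y"])/2)
    K=np.array([[f,0,c["cx"]],[0,f,c["cy"]],[0,0,1.]])
    return K,np.array(c["dist"],float),np.array(c["rvec"],float),np.array(c["tvec"],float)
def toplane(n,uv,z,c=None):
    K,d,r,t=c or cal(n); uv=np.array(uv,float).reshape(-1,1,2)
    p=cv2.undistortPoints(uv,K,d).reshape(-1,2); R=cv2.Rodrigues(r)[0]
    o=-R.T@t; v=np.c_[p,np.ones(len(p))]@R
    return o+v*((z-o[2])/v[:,2])[:,None]
def proj(n,P,c=None):
    K,d,r,t=c or cal(n); return cv2.projectPoints(np.array(P,float).reshape(-1,3),r,t,K,d)[0].reshape(-1,2)
def snap(n,name):
    im=ctrl.get_image(n); cv2.imwrite(f"pics/{name}.png",im[:,:,::-1]); return im
E
python3 - <<'E'
from h import *
a=snap("top","top0"); b=snap("side","side0")
print(ctrl.get_obs(), ctrl.grip_point_offset)
for n in ("top","side"):
    for k in ("box","open_blank","jig","stop","jar","screwdriver"):
        for o in ctrl.outline_of(k,n)[:4]:
            print(n,k,round(o["score"],2),o["box"],int(o["pixels"].sum()))
    for k in ("box","channel","stop","jig"):
        for o in ctrl.pinpoint(k,n)[:3]: print(n,k,round(o["score"],2),np.round(o["uv"],1),toplane(n,o["uv"],{"box":0,"jig":0}.get(k,15)).round(1))
E
```

```text
{'t': 0.1, 'qpos': array([-1.17502301e+00,  4.23781829e-01,  1.63062744e+00,  2.37258847e-05,
        1.08858377e+00, -1.90090390e-02]), 'qvel': array([ 0.00059599, -0.00132543, -0.00089261, -0.00040564,  0.00052645,
       -0.00229685]), 'joint_torque': array([ 3.08713161e-04, -5.45614922e+01, -2.74324661e+01,  6.45172619e-02,
        1.87178969e-02, -1.33815041e-05]), 'ee_pos': array([ 251.69637209, -571.51990669,  221.96310861]), 'orientation': array([-3.07292634e+00, -6.46577081e-01,  3.79353089e-04]), 'ft_force': array([0.06483373, 0.40297888, 0.40992877]), 'moment': array([ 0.02150861, -0.00339751,  0.01374158]), 'grasp_force': 0.0, 'width': 87.51851488831085} 18.700000000000003
top box 0.8 [397.8, 192.0, 427.9, 212.9] 442
top box 0.65 [378.3, 232.2, 408.7, 250.8] 450
top box 0.63 [421.7, 223.3, 453.5, 254.1] 521
top box 0.55 [346.5, 256.4, 376.7, 289.0] 477
top open_blank 0.82 [332.5, 191.4, 358.0, 218.0] 393
top jig 0.74 [179.9, 211.1, 285.6, 279.5] 4194
top jar 0.64 [350.8, 151.9, 372.0, 172.6] 374
top screwdriver 0.84 [104.9, 214.4, 116.9, 269.8] 283
top box 0.96 [410.4 202
[... 485 characters left out ...]
nk 0.89 [289.0, 182.4, 312.1, 208.2] 343
side jig 0.97 [248.4, 235.2, 336.7, 311.9] 3129
side stop 0.54 [271.3, 272.8, 287.1, 289.4] 139
side jar 0.87 [266.3, 160.1, 282.3, 188.8] 312
side jar 0.75 [213.3, 352.7, 273.8, 373.3] 394
side jar 0.18 [272.5, 272.4, 287.0, 289.7] 175
side screwdriver 0.96 [216.2, 354.6, 274.1, 373.9] 372
side box 0.77 [346.6 165.5] [[ 511.2 -393.2    0. ]]
side box 0.65 [318.4 163.8] [[ 608.5 -360.4    0. ]]
side box 0.55 [355.9 202.6] [[ 416.  -208.7    0. ]]
side channel 0.85 [310.3 258.3] [[455.5 100.7  15. ]]
side channel 0.17 [293.7 267.9] [[484.6 154.7  15. ]]
side stop 0.62 [283.2 281.2] [[491.6 212.1  15. ]]
side jig 0.89 [291.4 268.9] [[494.2 148.6   0. ]]
```

Run:
```python
import cv2
a=cv2.imread("pics/top0.png")[140:300,90:470]; cv2.imwrite("pics/v1.png",cv2.resize(a,None,fx=2.1,fy=2.1,interpolation=cv2.INTER_CUBIC))
a=cv2.imread("pics/side0.png")[140:320,200:420]; cv2.imwrite("pics/v2.png",cv2.resize(a,None,fx=3.3,fy=3.3,interpolation=cv2.INTER_CUBIC))
```

```text
(no output)
```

View pics/v1.png

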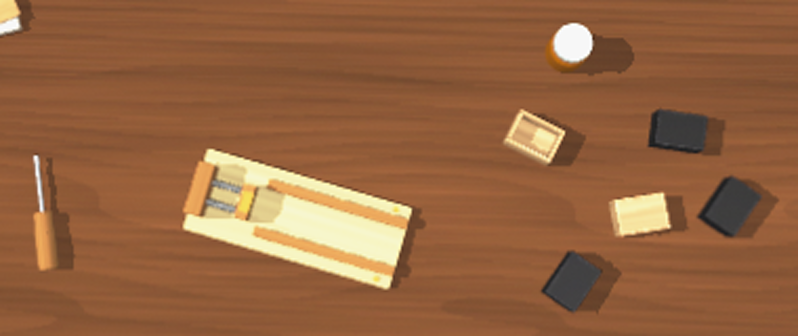

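View pics/v2.png

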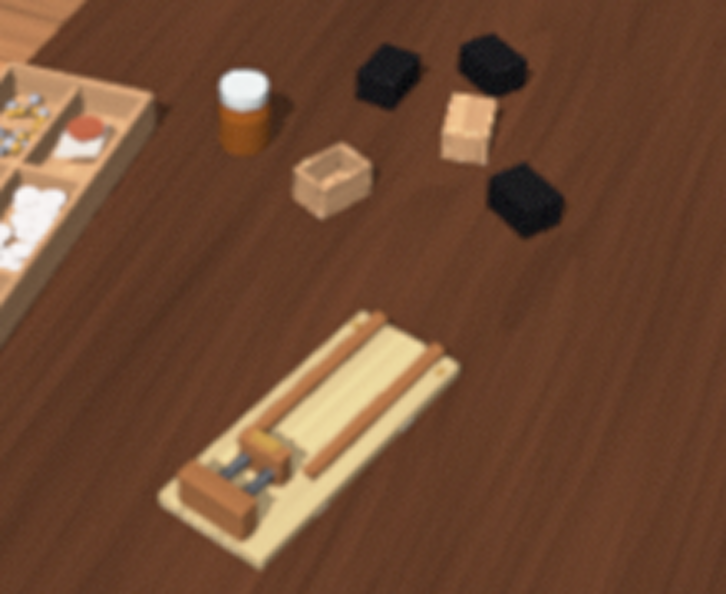

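The pictures show the target, the light closed box, at about (395,242) in the top view and (341,179) in the side view, with three black look-alikes around it. The open blank is at (345,204). The jig is at (232,245), with its stop at the left end. Next I'll fit poses to the silhouettes.

```bash
cat >> h.py <<'E'
from scipy.optimize import minimize
def boxpts(x0,x1,y0,y1,z0,z1): return np.array([[x,y,z] for x in(x0,x1) for y in(y0,y1) for z in(z0,z1)],float)
BOX=[boxpts(-23,23,-32,32,0,38)]
JIG=[boxpts(-55,55,-140,140,0,15),boxpts(-39,-25,-140,50,15,25),boxpts(25,39,-140,50,15,25),boxpts(-30,30,117,139,15,55),boxpts(-23,23,60,76,15,53)]
def pose(P,p):
    c,s=np.cos(p[2]),np.sin(p[2]); return np.c_[c*P[:,0]-s*P[:,1]+p[0],s*P[:,0]+c*P[:,1]+p[1],P[:,2]]
def sil(n,parts,p,c,S=4):
    m=np.zeros((420*S,560*S),np.uint8)
    for P in parts:
        uv=proj(n,pose(P,p),c); h=cv2.convexHull((((uv+.5)*S-.5)*16).round().astype(np.int32))
        cv2.fillConvexPoly(m,h,1,shift=4)
    return cv2.resize(m.astype(np.float32),(560,420),interpolation=cv2.INTER_AREA)
def fit(parts,masks,p0):
    cs={n:cal(n) for n in masks} if not isinstance(next(iter(masks.values())),tuple) else {n:m[1] for n,m in masks.items()}
    ms={n:(m[0] if isinstance(m,tuple) else m).astype(np.float32) for n,m in masks.items()}
    def f(q):
        e=0
        for n,m in ms.items():
            s=sil(n,parts,[q[0],q[1],q[2]/100],cs[n]); e+=np.abs(s-m).sum()/m.sum()
        return e
    q0=np.array([p0[0],p0[1],p0[2]*100])
    r=minimize(f,q0,method="Nelder-Mead",options=dict(initial_simplex=q0+np.array([[0,0,0],[12,0,0],[0,12,0],[0,0,25]]),xatol=.05,fatol=1e-4))
    return np.array([r.x[0],r.x[1],r.x[2]/100]),r.fun
E
python3 - <<'E'
from h import *
def pick(k,n,uv):
    for o in ctrl.outline_of(k,n):
        b=o["box"]
        if b[0]<uv[0]<b[2] and b[1]<uv[1]<b[3]: return o["pixels"]
ctrl.get_image("top");ctrl.get_image("side")
mb={n:pick("box",n,uv) for n,uv in (("top",(394,242)),("side",(341,179)))}
mj={n:pick("jig",n,uv) for n,uv in (("top",(232,245)),("side",(291,269)))}
c=toplane("top",[[394,243]],19)[0]; print(c, {k:(v is not None) for k,v in mb.items()})
mb={k:v for k,v in mb.items() if v is not None}
for sub in (mb,{"top":mb["top"]} if "top" in mb else mb):
    print("box",min((fit(BOX,sub,[c[0],c[1],a]) for a in (-.3,.1,.4)),key=lambda r:r[1]))
# jig: y axis from channel to stop
for sub in (mj,{"top":mj["top"]}):
    print("jig",min((fit(JIG,sub,[482,155,a]) for a in (-1.4,-1.2,-.2+.0)),key=lambda r:r[1]),min((fit(JIG,sub,[482,155,a]) for a in (-.3,-.15)),key=lambda r:r[1]))
E
```

```text
[ 492.36923189 -286.35264794   19.        ] {'top': True, 'side': True}
box (array([ 4.96865121e+02, -2.85866639e+02,  2.43358573e-01]), np.float64(0.28926369547843933))
box (array([ 4.96931125e+02, -2.85557196e+02,  2.14844426e-01]), np.float64(0.12739808857440948))
jig (array([ 4.80323074e+02,  1.56012959e+02, -2.60657190e-01]), np.float64(0.0612301230430603)) (array([ 4.80318942e+02,  1.56044643e+02, -2.60377429e-01]), np.float64(0.06136415898799896))
jig (array([ 4.80769673e+02,  1.56995149e+02, -2.63611001e-01]), np.float64(0.023921426385641098)) (array([ 4.80844371e+02,  1.57075893e+02, -2.63539110e-01]), np.float64(0.02401180937886238))
```

Run:
```python
from h import *
o=ctrl.get_obs(); R=cv2.Rodrigues(o["orientation"])[0]; print(R.round(3))
y=np.degrees(np.arctan2(R[1,1],R[0,1])); print("tool y deg",y)
for n,a in(("box",.22),("jig",-.2626)):
    d=np.degrees(a)-y; print(n,(d+90)%180-90)
K,d,r,t=cal("wrist"); Rw=cv2.Rodrigues(r)[0]; c=-Rw.T@t; print("cam in tool",R.T@(c-o["ee_pos"]),"view dir tool",R.T@Rw[2])
```

```text
[[ 0.915  0.403 -0.   ]
 [ 0.403 -0.915  0.   ]
 [-0.    -0.    -1.   ]]
tool y deg -66.2353462883495
box 78.84041778122761
jig 51.18947458821407
cam in tool [  73.29568841    0.36901883 -162.30663789] view dir tool [-2.69527827e-01  1.13153263e-04  9.62992595e-01]
```

>>> apply_moves:
  targets:
    - {"tx": 0.245,"ty": 0.286,"tz": -0.07,"spin": 79}
    - {"tx": 0.245,"ty": 0.286,"tz": -0.07,"spin": 79}
    - {"tx": 0.245,"ty": 0.286,"tz": -0.07,"spin": 79}
    - {"tx": 0.245,"ty": 0.286,"tz": -0.07,"spin": 79}
    - {"tx": 0.245,"ty": 0.286,"tz": -0.07,"spin": 79}
    - {"tx": 0.245,"ty": 0.286,"tz": -0.07,"spin": 79}
    - {"tx": 0.245,"ty": 0.286,"tz": -0.07,"spin": 79}
    - {"tx": 0.245,"ty": 0.286,"tz": -0.07,"spin": 79}
  gripper: -1

```text
t: 2.2
ee_pos: [498.4, -283.4, 152.2]
orientation: [-2.163, -2.278, -0.0]
ft_force: [-0.4, -0.8, 1.0]
width: 87.9
grasp_force: 0.0
```

>>> apply_moves:
  targets:
    - {"spin": 8}
    - {"spin": 8}
    - {"spin": 8}
    - {"spin": 8}
    - {"spin": 8}
    - {"spin": 8}
    - {"spin": 8}
    - {"spin": 8}

```text
validation failed for argument at $.ta...
```

Run:
```python
from h import *
o=ctrl.get_obs(); c=cal("wrist"); R=cv2.Rodrigues(o["orientation"])[0]
print(o["ee_pos"],np.degrees(np.arctan2(R[1,1],R[0,1])), o["qpos"].round(2))
im=snap("wrist","w1")
for q in ctrl.outline_of("box","wrist"):
    print(q["score"],q["box"]); p,e=fit(BOX,{"wrist":(q["pixels"],c)},[497,-286,.22]); print(p,np.degrees(p[2]),e)
```

```text
[ 498.42828995 -283.41858164  152.2127515 ] 2.9670345470503587 [-0.54  0.44  1.8   0.    0.91 -0.59]
0.88 [357.7, 221.3, 429.5, 296.9]
[ 5.75083846e+02 -3.73718828e+02  3.41745506e-01] 19.580575166649435 2.418710231781006
0.75 [245.0, 273.8, 319.3, 357.5]
[ 511.04510632 -402.74716608    0.91620638] 52.49475869394746 1.2864861488342285
0.74 [243.6, 160.2, 307.5, 247.1]
[ 4.96932654e+02 -2.87601995e+02  1.95627165e-01] 11.208610904002247 0.02330484241247177
0.73 [123.0, 45.3, 221.7, 143.9]
[ 7.79814815e+02 -6.98888889e+02  5.93456790e-01] 34.002569397454984 1.0
```

View pics/w1.png

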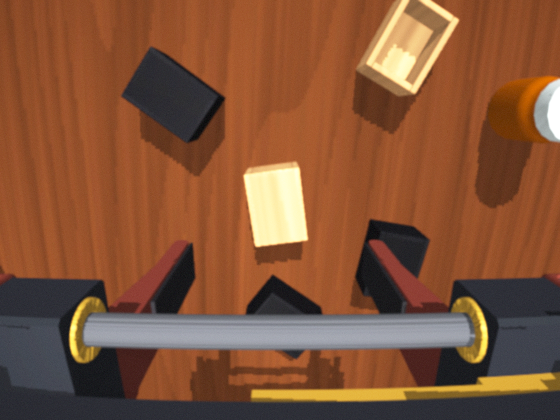

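The wrist view shows the target box at (276,204), and its silhouette fits well: (496.9, -287.6) with yaw 11.2°. Next I'll line up above it.

>>> apply_moves:
  targets:
    - {"tx": -0.0015,"ty": -0.0042,"tz": -0.08,"spin": 8.2}
    - {"tx": -0.0015,"ty": -0.0042,"tz": -0.08,"spin": 8.2}
    - {"tx": -0.0015,"ty": -0.0042,"tz": -0.08,"spin": 8.2}
    - {"tx": -0.0015,"ty": -0.0042,"tz": -0.08,"spin": 8.2}
    - {"tx": -0.0015,"ty": -0.0042,"tz": -0.08,"spin": 8.2}
    - {"tx": -0.0015,"ty": -0.0042,"tz": -0.08,"spin": 8.2}
    - {"tx": -0.0015,"ty": -0.0042,"tz": -0.08,"spin": 8.2}
    - {"tx": -0.0015,"ty": -0.0042,"tz": -0.08,"spin": 8.2}

```text
t: 3.1
ee_pos: [495.8, -290.5, 73.6]
orientation: [2.003, 2.418, 0.0]
ft_force: [-0.2, -0.7, -0.5]
width: 87.6
grasp_force: 0.0
```

Run:
```python
from h import *
o=ctrl.get_obs(); c=cal("wrist"); R=cv2.Rodrigues(o["orientation"])[0]
print(o["ee_pos"],np.degrees(np.arctan2(R[1,1],R[0,1])),o["ft_force"])
im=snap("wrist","w2")
for q in ctrl.outline_of("box","wrist"):
    p,e=fit(BOX,{"wrist":(q["pixels"],c)},[497,-287,.2])
    if e<.5: print(q["box"],p,np.degrees(p[2]),e)
```

```text
[ 495.80525626 -290.46180599   73.59354436] 10.712475683228117 [-0.2165816  -0.72440571 -0.45358236]
[245.5, 170.8, 319.6, 279.0] [ 4.96778947e+02 -2.87961152e+02  1.84842121e-01] 10.59067338195907 0.028901780024170876
```

>>> apply_moves:
  targets:
    - {"tx": 0.001,"ty": 0.0025,"tz": -0.015,"spin": 0}
    - {"tx": 0.001,"ty": 0.0025,"tz": -0.03,"spin": 0}
    - {"tx": 0.001,"ty": 0.0025,"tz": -0.045,"spin": 0}
    - {"tx": 0.001,"ty": 0.0025,"tz": -0.055,"spin": 0}
    - {"tx": 0.001,"ty": 0.0025,"tz": -0.0595,"spin": 0}
    - {"tx": 0.001,"ty": 0.0025,"tz": -0.0595,"spin": 0}
    - {"tx": 0.001,"ty": 0.0025,"tz": -0.0595,"spin": 0}
    - {"tx": 0.001,"ty": 0.0025,"tz": -0.0595,"spin": 0}

```text
t: 4.0
ee_pos: [496.8, -288.0, 13.7]
orientation: [2.004, 2.418, 0.0]
ft_force: [-0.5, -0.3, 0.3]
width: 87.8
grasp_force: 0.0
```

>>> apply_moves:
  targets:
    - {"tx": 0,"ty": 0,"tz": 0,"spin": 0}
    - {"tx": 0,"ty": 0,"tz": 0,"spin": 0}
    - {"tx": 0,"ty": 0,"tz": 0,"spin": 0}
    - {"tx": 0,"ty": 0,"tz": 0,"spin": 0}
    - {"tx": 0,"ty": 0,"tz": 0,"spin": 0}
    - {"tx": 0,"ty": 0,"tz": 0,"spin": 0}
    - {"tx": 0,"ty": 0,"tz": 0,"spin": 0}
    - {"tx": 0,"ty": 0,"tz": 0,"spin": 0}
  gripper: 1

```text
t: 4.8
ee_pos: [496.4, -287.7, 13.2]
orientation: [-2.004, -2.419, 0.0]
ft_force: [0.0, 0.9, 1.2]
width: 45.8
grasp_force: 30.0
```

>>> apply_moves:
  targets:
    - {"tx": 0,"ty": 0,"tz": 0.02,"spin": 0}
    - {"tx": 0,"ty": 0,"tz": 0.05,"spin": 0}
    - {"tx": 0,"ty": 0,"tz": 0.09,"spin": 0}
    - {"tx": 0,"ty": 0.02,"tz": 0.12,"spin": 0}
    - {"tx": -0.005,"ty": 0.055,"tz": 0.14,"spin": -5}
    - {"tx": -0.01,"ty": 0.1,"tz": 0.15,"spin": -10}
    - {"tx": -0.015,"ty": 0.14,"tz": 0.15,"spin": -15}
    - {"tx": -0.02,"ty": 0.17,"tz": 0.15,"spin": -20}

```text
t: 5.6
ee_pos: [475.7, -115.7, 163.6]
orientation: [2.397, 2.031, 0.001]
ft_force: [0.3, 0.1, -2.6]
width: 46.0
grasp_force: 30.0
```

>>> apply_moves:
  targets:
    - {"tx": -0.002,"ty": 0.04,"tz": 0.01,"spin": -2}
    - {"tx": -0.004,"ty": 0.08,"tz": 0.02,"spin": -4}
    - {"tx": -0.007,"ty": 0.125,"tz": 0.02,"spin": -5.8}
    - {"tx": -0.01,"ty": 0.17,"tz": 0.02,"spin": -5.8}
    - {"tx": -0.012,"ty": 0.2,"tz": 0.02,"spin": -5.8}
    - {"tx": -0.012,"ty": 0.216,"tz": 0.02,"spin": -5.8}
    - {"tx": -0.012,"ty": 0.216,"tz": 0.02,"spin": -5.8}
    - {"tx": -0.012,"ty": 0.216,"tz": 0.02,"spin": -5.8}

```text
t: 6.4
ee_pos: [464.1, 98.2, 183.0]
orientation: [-2.493, -1.912, 0.001]
ft_force: [0.3, -0.5, -0.8]
width: 46.1
grasp_force: 30.0
```

Run:
```python
from h import *
o=ctrl.get_obs(); c=cal("wrist"); R=cv2.Rodrigues(o["orientation"])[0]
print(o["ee_pos"],np.degrees(np.arctan2(R[1,1],R[0,1])),o["ft_force"],o["width"])
im=snap("wrist","w3")
for k in("stop","channel","jig"):
    for q in ctrl.pinpoint(k,"wrist")[:2]: print(k,q["score"],q["uv"],toplane("wrist",q["uv"],0 if k=="jig" else 15,c))
for k in("jig","stop","box"):
    for q in ctrl.outline_of(k,"wrist")[:2]: print(k,q["score"],q["box"])
```

```text
[464.09860948  98.20763546 183.00115513] -15.015905358308222 [ 0.30354484 -0.51421863 -0.82146366] 46.07041014221962
stop 0.94 [281.5, 63.1] [[497.32860081 211.09314863  15.        ]]
channel 0.76 [280.5, 185.2] [[467.14770577 101.31592494  15.        ]]
channel 0.69 [280.2, 251.2] [[448.72431178  33.2865023   15.        ]]
jig 0.59 [279.1, 125.2] [[480.7109573  157.30511791   0.        ]]
jig 0.65 [217.9, 0.0, 338.9, 232.6]
stop 0.89 [250.8, 32.1, 309.6, 58.6]
box 0.85 [225.9, 191.8, 333.6, 315.7]
```

View pics/w3.png

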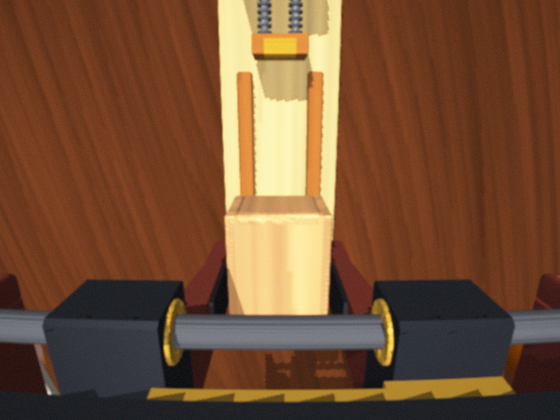

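The wrist view shows the held box at (279,255), the rails at columns 245 and 315 (rows 72-195), and the stop face at (281,58). I'll measure the base edges, the rails and the held box precisely.

Run:
```python
from h import *
o=ctrl.get_obs(); c=cal("wrist"); R=cv2.Rodrigues(o["orientation"])[0]
im=cv2.imread("pics/w3.png")[:,:,::-1].astype(float); g=im[:,:,2]  # blue
def edges(lo,hi,rows,sign):
    P=[]
    for r in rows:
        s=cv2.GaussianBlur(g[r-1:r+2].mean(0,keepdims=True),(1,1),0)[0]; d=np.diff(s)[lo:hi]*sign
        i=d.argmax(); 
        w=np.clip(d[max(0,i-2):i+3],0,None); P.append([lo+max(0,i-2)+(w*np.arange(len(w))).sum()/w.sum()+.5,r])
    P=np.array(P)
    l=np.polyfit(P[:,1],P[:,0],1); k=abs(np.polyval(l,P[:,1])-P[:,0])
    P=P[k<np.median(k)*2.5+.1]; l=np.polyfit(P[:,1],P[:,0],1); return np.array([[np.polyval(l,r),r] for r in(rows[0],rows[-1])]),abs(np.polyval(l,P[:,1])-P[:,0]).mean()
L,eL=edges(210,232,range(70,170),1); Rr,eR=edges(328,350,range(70,170),-1)
li,e1=edges(248,262,range(80,185),1); ri,e2=edges(300,314,range(105,185),-1)
lo,e3=edges(232,243,range(80,185),-1); ro,e4=edges(318,328,range(80,185),1)
print(L,Rr,li,ri,lo,ro,eL,eR,e1,e2,e3,e4,sep="\n")
t=R[:,1]  # tool y
def mid(A,B,z):
    a=toplane("wrist",A,z,c);b=toplane("wrist",B,z,c)
    m=(a+b)/2; d=m[0]-m[1]; print("mid",m[:,:2].round(1).tolist(),"width",np.linalg.norm(a-b,axis=1).round(1),"yaw",np.degrees(np.arctan2(-d[0],d[1])).round(2))
    for aa in (a,b):
        d=aa[0]-aa[1]; print("   edge yaw",np.degrees(np.arctan2(-d[0],d[1])).round(2))
    ax=np.array([np.sin(np.radians(15)),np.cos(np.radians(15))]);n=np.array([ax[1],-ax[0]]); print("   lateral minus TCP",((m[:,:2]-o["ee_pos"][:2])@n).round(2))
mid(L,Rr,15); mid(lo,ro,25); mid(li,ri,15)
B=[[edges(222,240,range(222,236),1)[0].mean(0)],[edges(322,340,range(222,236),-1)[0].mean(0)]]
print("box",B); mid(np.vstack([B[0]]*2),np.vstack([B[1]]*2),207.5)
q=ctrl.outline_of("stop","wrist")
```

```text
[[219.70790894  70.        ]
 [223.77147053 169.        ]]
[[338.90961425  70.        ]
 [335.28549182 169.        ]]
[[252.83453266  80.        ]
 [255.14973299 184.        ]]
[[306.36600948 105.        ]
 [305.0301354  184.        ]]
[[236.10491935  80.        ]
 [239.35336604 184.        ]]
[[323.16288649  80.        ]
 [320.35500351 184.        ]]
0.11482209387211186
0.0952850014575472
0.12365073413612852
0.08818087789686188
0.06621700979428903
0.14963885775848143
mid [[494.6, 205.5], [470.9, 116.7]] width [109.5 109.4] yaw -14.96
   edge yaw -14.93
   edge yaw -14.99
   lateral minus TCP [1.21 1.28]
mid [[492.3, 196.0], [467.8, 104.1]] width [77.9 77.9] yaw -14.95
   edge yaw -14.93
   edge yaw -14.97
   lateral minus TCP [1.46 1.54]
mid [[489.8, 185.9], [467.5, 102.1]] width [54.6 49.4] yaw -14.88
   edge yaw -14.81
   edge yaw -14.99
   lateral minus TCP [1.64 1.81]
box [[array([224.74915402, 228.5       ])], [array([333.0405139, 228.5      ])]]
mid [[471.3, 122.0], [471.3, 122.0]] width [46.5 46.5] yaw -0.0
   edge yaw -0.0
   edge yaw -0.0
   lateral minus TCP [0.32 0.32]
```

>>> apply_moves:
  targets:
    - {"tx": 0.001,"ty": -0.0003,"tz": -0.03,"spin": 0}
    - {"tx": 0.001,"ty": -0.0003,"tz": -0.06,"spin": 0}
    - {"tx": 0.001,"ty": -0.0003,"tz": -0.09,"spin": 0}
    - {"tx": 0.001,"ty": -0.0003,"tz": -0.115,"spin": 0}
    - {"tx": 0.001,"ty": -0.0003,"tz": -0.133,"spin": 0}
    - {"tx": 0.001,"ty": -0.0003,"tz": -0.14,"spin": 0}
    - {"tx": 0.001,"ty": -0.0003,"tz": -0.14,"spin": 0}
    - {"tx": 0.001,"ty": -0.0003,"tz": -0.14,"spin": 0}

```text
t: 7.6
ee_pos: [466.0, 98.1, 43.8]
orientation: [2.494, 1.91, 0.001]
ft_force: [0.5, 0.3, -1.8]
width: 45.6
grasp_force: 30.0
```

Run:
```python
from h import *
o=ctrl.get_obs(); c=cal("wrist"); R=cv2.Rodrigues(o["orientation"])[0]
print(o["ee_pos"],np.degrees(np.arctan2(R[1,1],R[0,1])),o["ft_force"],o["width"])
snap("wrist","w4")
print([ (q["score"],q["uv"],toplane("wrist",q["uv"],15,c).round(1).tolist()) for q in ctrl.pinpoint("stop","wrist")])
a=cv2.imread("pics/w4.png"); cv2.imwrite("pics/v4.png",cv2.resize(a[0:300,180:380],None,fx=2,fy=2,interpolation=cv2.INTER_CUBIC))
```

```text
[465.97766166  98.05860988  43.77896313] -15.088943819323182 [ 0.5106303   0.34531276 -1.81000293] 45.64733635318939
[(0.73, [275.8, 22.1], [[495.7, 213.5, 15.0]])]
```

View pics/v4.png

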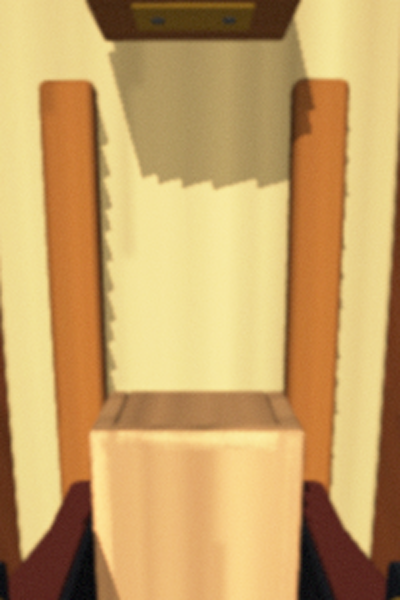

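The box sits at row 195 in the full frame, between the rails, with the stop at the top. I'll check the lateral centring numerically.

Run:
```python
from h import *
c=cal("wrist"); o=ctrl.get_obs(); print(o["ee_pos"])
im=cv2.imread("pics/w4.png")[:,:,::-1].astype(float)
ax=np.array([np.sin(np.radians(14.97)),np.cos(np.radians(14.97))]);n=np.array([ax[1],-ax[0]])
def e(r,lo,hi,ch=2):
    s=im[r-2:r+3,:,ch].mean(0); d=abs(np.diff(s)); i=lo+d[lo:hi].argmax(); w=d[i-2:i+3]; return i-2+(w*np.arange(5)).sum()/w.sum()+.5
def lat(u,r,z): return round(float((toplane("wrist",[[u,r]],z,c)[0,:2]-o["ee_pos"][:2])@n),2)
for r in (60,100,130,160,180):
    L,Ro=e(r,195,212),e(r,340,362); x=[lat(L,r,25),lat(Ro,r,25)]
    li,ri=e(r,225,238),e(r,320,332); y=[lat(li,r,25),lat(ri,r,25)]
    print(r,"outer",L,Ro,x,sum(x)/2,"inner",li,ri,y,sum(y)/2)
for r in (225,235,245):
    L,Ro=e(r,220,232),e(r,325,337); x=[lat(L,r,68.6),lat(Ro,r,68.6)]; print("box",L,Ro,x,sum(x)/2)
```

```text
[466.21432927  98.13330874  44.15614443]
60 outer 199.59879032258064 353.56437768240346 [-39.33, 38.02] -0.6549999999999976 inner 229.0506072874494 324.5966767371601 [-24.48, 23.41] -0.5350000000000001
100 outer 201.49597585513078 352.13260869565215 [-39.34, 38.16] -0.5900000000000034 inner 229.66756756756757 323.58015267175574 [-24.8, 23.42] -0.6899999999999995
130 outer 203.13510848126234 350.5731182795699 [-39.28, 38.07] -0.6050000000000004 inner 230.90941176470588 323.08790170132323 [-24.67, 23.6] -0.5350000000000001
160 outer 204.79921259842519 349.390625 [-39.26, 38.22] -0.5199999999999996 inner 232.3909574468085 322.27179962894246 [-24.43, 23.63] -0.40000000000000036
180 outer 205.85961538461538 348.49319727891157 [-39.29, 38.28] -0.504999999999999 inner 232.68428184281842 321.42277227722775 [-24.66, 23.51] -0.5749999999999993
box 224.80957683741647 330.8145780051151 [-22.89, 22.48] -0.20500000000000007
box 225.45344129554655 330.7698863636364 [-22.82, 22.65] -0.08500000000000085
box 225.63884297520661 330.38235294117646 [-22.95, 22.67] -0.1399999999999988
```

>>> apply_moves:
  targets:
    - {"tx": -0.0005,"ty": 0.0001,"tz": -0.003,"spin": 0}
    - {"tx": -0.0005,"ty": 0.0001,"tz": -0.006,"spin": 0}
    - {"tx": -0.0005,"ty": 0.0001,"tz": -0.009,"spin": 0}
    - {"tx": -0.0005,"ty": 0.0001,"tz": -0.012,"spin": 0}
    - {"tx": -0.0005,"ty": 0.0001,"tz": -0.014,"spin": 0}
    - {"tx": -0.0005,"ty": 0.0001,"tz": -0.014,"spin": 0}
    - {"tx": -0.0005,"ty": 0.0001,"tz": -0.0145,"spin": 0}
    - {"tx": -0.0005,"ty": 0.0001,"tz": -0.0145,"spin": 0}

```text
t: 8.5
ee_pos: [464.9, 98.1, 28.7]
orientation: [2.494, 1.911, 0.0]
ft_force: [0.0, -0.4, -1.6]
width: 45.7
grasp_force: 30.0
```

>>> apply_moves:
  targets:
    - {"tx": 0,"ty": 0,"tz": 0,"spin": 0}
    - {"tx": 0,"ty": 0,"tz": -0.0003,"spin": 0}
    - {"tx": 0,"ty": 0,"tz": -0.0003,"spin": 0}
    - {"tx": 0,"ty": 0,"tz": -0.0006,"spin": 0}
    - {"tx": 0,"ty": 0,"tz": -0.0006,"spin": 0}
    - {"tx": 0,"ty": 0,"tz": -0.0006,"spin": 0}
    - {"tx": 0,"ty": 0,"tz": -0.0006,"spin": 0}
    - {"tx": 0,"ty": 0,"tz": -0.0006,"spin": 0}

```text
t: 9.3
ee_pos: [465.0, 98.1, 28.2]
orientation: [2.494, 1.911, 0.0]
ft_force: [-1.1, -0.1, 2.1]
width: 45.5
grasp_force: 30.0
```

Run:
```python
from h import *
for i in range(4):
    ctrl.get_image("top"); o=ctrl.get_obs(); print(o["ee_pos"].round(2),o["ft_force"].round(2),o["moment"].round(2))
c=cal("wrist"); snap("wrist","w5")
im=cv2.imread("pics/w5.png")[:,:,::-1].astype(float); R=cv2.Rodrigues(o["orientation"])[0]; print(np.degrees(np.arctan2(R[1,1],R[0,1])))
ax=np.array([np.sin(np.radians(14.97)),np.cos(np.radians(14.97))]);n=np.array([ax[1],-ax[0]])
def e(r,lo,hi,ch=2):
    s=im[r-2:r+3,:,ch].mean(0); d=abs(np.diff(s)); i=lo+d[lo:hi].argmax(); w=d[i-2:i+3]; return i-2+(w*np.arange(5)).sum()/w.sum()+.5
def lat(u,r,z): return round(float((toplane("wrist",[[u,r]],z,c)[0,:2]-o["ee_pos"][:2])@n),2)
for r in (100,130,160):
    p=[proj("wrist",np.r_[o["ee_pos"][:2]+ax*0+n*s*39,25],c)[0] for s in(-1,1)]
    L,Ro=e(r,190,212),e(r,345,372); x=[lat(L,r,25),lat(Ro,r,25)]; print(r,L,Ro,x,sum(x)/2)
for r in (225,235,245):
    L,Ro=e(r,220,232),e(r,325,337); x=[lat(L,r,53),lat(Ro,r,53)]; print("box",L,Ro,x,sum(x)/2)
print([ (q["score"],q["uv"],toplane("wrist",q["uv"],15,c).round(1).tolist()) for q in ctrl.pinpoint("stop","wrist")])
```

```text
[464.95  98.13  28.16] [-1.44 -0.24  3.18] [-0.05  0.02 -0.02]
[464.96  98.13  28.18] [-1.17 -0.3   2.79] [-0.01  0.1  -0.04]
[464.93  98.13  28.17] [-0.74 -0.22  3.71] [-0.04  0.07  0.01]
[464.95  98.14  28.19] [-0.95  0.34  3.78] [-0.05  0.11 -0.02]
-15.076618862299904
100 196.52691511387164 360.8882618510158 [-38.25, 38.89] 0.3200000000000003
130 198.1795918367347 359.41498881431767 [-38.24, 38.93] 0.34499999999999886
160 200.00829875518673 357.7873303167421 [-38.19, 38.94] 0.375
box 224.76279069767443 331.11407766990294 [-22.82, 22.57] -0.125
box 225.23488372093024 330.6711899791232 [-22.82, 22.57] -0.125
box 225.4239332096475 330.31293706293707 [-22.95, 22.61] -0.16999999999999993
[(0.96, [275.5, 11.5], [[494.9, 214.5, 15.0]])]
```

>>> apply_moves:
  targets:
    - {"tx": 0.0004,"ty": -0.0001,"tz": 0.0002,"spin": 0.1}
    - {"tx": 0.003,"ty": 0.0096,"tz": 0.0002,"spin": 0.1}
    - {"tx": 0.0056,"ty": 0.0192,"tz": 0.0002,"spin": 0.1}
    - {"tx": 0.0094,"ty": 0.0337,"tz": 0.0002,"spin": 0.1}
    - {"tx": 0.0133,"ty": 0.0482,"tz": 0.0002,"spin": 0.1}
    - {"tx": 0.0172,"ty": 0.0627,"tz": 0.0002,"spin": 0.1}
    - {"tx": 0.0191,"ty": 0.07,"tz": 0.0002,"spin": 0.1}
    - {"tx": 0.0198,"ty": 0.0725,"tz": 0.0002,"spin": 0.1}

```text
t: 10.4
ee_pos: [485.0, 171.9, 28.2]
orientation: [2.49, 1.915, 0.001]
ft_force: [0.0, -2.8, 1.9]
width: 45.9
grasp_force: 30.0
```

>>> apply_moves:
  targets:
    - {"tx": 0.0003,"ty": 0.001,"tz": 0,"spin": 0}
    - {"tx": 0.0005,"ty": 0.0019,"tz": 0,"spin": 0}
    - {"tx": 0.0008,"ty": 0.0029,"tz": 0,"spin": 0}
    - {"tx": 0.001,"ty": 0.0039,"tz": 0,"spin": 0}
    - {"tx": 0.0013,"ty": 0.0048,"tz": 0,"spin": 0}
    - {"tx": 0.0016,"ty": 0.0058,"tz": 0,"spin": 0}
    - {"tx": 0.0018,"ty": 0.0068,"tz": 0,"spin": 0}
    - {"tx": 0.0018,"ty": 0.0068,"tz": 0,"spin": 0}

```text
t: 11.2
ee_pos: [486.6, 177.5, 28.3]
orientation: [2.492, 1.913, 0.0]
ft_force: [0.1, -0.6, -0.9]
width: 45.4
grasp_force: 30.0
```

Run:
```python
from h import *
ax=np.array([np.sin(np.radians(14.97)),np.cos(np.radians(14.97)),0]);n=np.array([ax[1],-ax[0],0])
for i in range(4):
    ctrl.get_image("top"); o=ctrl.get_obs(); p=o["ee_pos"]-[464.95,98.13,28.2]; f=o["ft_force"]; print("along",(p@ax).round(2),"lat",(p@n).round(2),"z",p[2].round(2),"F",(f@ax).round(2),(f@n).round(2),f[2].round(2),o["moment"].round(2))
c=cal("wrist"); snap("wrist","w6")
R=cv2.Rodrigues(o["orientation"])[0]; print(np.degrees(np.arctan2(R[1,1],R[0,1])))
a=cv2.imread("pics/w6.png"); cv2.imwrite("pics/v6.png",cv2.resize(a[0:300,180:380],None,fx=2,fy=2,interpolation=cv2.INTER_CUBIC))
```

```text
along 82.22 lat 0.33 z 0.06 F -0.48 0.02 -2.21 [-0.04 -0.05  0.01]
along 82.18 lat 0.28 z 0.05 F 0.07 0.4 -0.87 [-0.07 -0.1  -0.01]
along 82.15 lat 0.29 z 0.08 F -0.32 0.68 -1.41 [-0.04 -0.13  0.  ]
along 82.18 lat 0.34 z 0.07 F 0.28 0.23 -0.97 [-0.07 -0.03  0.02]
-14.978219467706737
```

View pics/v6.png

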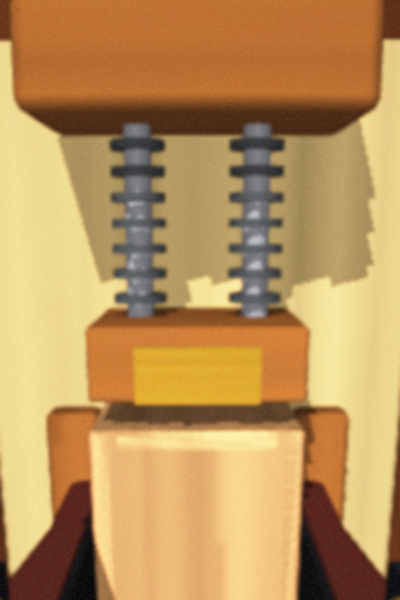

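The box is lined up square, with a small gap to the stop (rows 403–430 in the crop). The floor load is nearly zero, so I'll lower slightly and creep on.

>>> apply_moves:
  targets:
    - {"tx": 0,"ty": 0,"tz": -0.0002,"spin": 0}
    - {"tx": 0,"ty": 0,"tz": -0.0004,"spin": 0}
    - {"tx": 0.0002,"ty": 0.001,"tz": -0.0004,"spin": 0}
    - {"tx": 0.0005,"ty": 0.002,"tz": -0.0004,"spin": 0}
    - {"tx": 0.0008,"ty": 0.003,"tz": -0.0004,"spin": 0}
    - {"tx": 0.001,"ty": 0.0039,"tz": -0.0004,"spin": 0}
    - {"tx": 0.0012,"ty": 0.0044,"tz": -0.0004,"spin": 0}
    - {"tx": 0.0013,"ty": 0.0048,"tz": -0.0004,"spin": 0}

```text
t: 12.25
ee_pos: [487.7, 181.8, 28.2]
orientation: [2.492, 1.913, -0.001]
ft_force: [-0.8, -4.3, 5.9]
width: 45.7
grasp_force: 30.0
```

```bash
cat > rd.py <<'E'
from h import *
ax=np.array([np.sin(np.radians(14.97)),np.cos(np.radians(14.97)),0]);n=np.array([ax[1],-ax[0],0])
A=[]
for i in range(6):
    ctrl.get_image("top"); o=ctrl.get_obs(); p=o["ee_pos"]-[464.95,98.13,28.2]; f=o["ft_force"]; A.append([p@ax,p@n,p[2],f@ax,f@n,f[2],*o["moment"]])
R=cv2.Rodrigues(o["orientation"])[0]
print(o["t"],"along lat z | F along lat z | M",np.mean(A,0).round(2),"yaw",np.degrees(np.arctan2(R[1,1],R[0,1])).round(2),o["width"])
E
python3 rd.py
```

```text
12.55 along lat z | F along lat z | M [ 8.67e+01  3.70e-01 -2.00e-02 -4.10e+00  4.00e-02  5.14e+00 -6.20e-01
  1.10e-01  1.00e-02] yaw -14.97 45.70187919612631
```

>>> apply_moves:
  targets:
    - {"tx": 0.0001,"ty": 0.0005,"tz": 0.0002,"spin": 0}
    - {"tx": 0.0003,"ty": 0.001,"tz": 0.0002,"spin": 0}
    - {"tx": 0.0004,"ty": 0.0015,"tz": 0.0002,"spin": 0}
    - {"tx": 0.0005,"ty": 0.0019,"tz": 0.0002,"spin": 0}
    - {"tx": 0.0006,"ty": 0.0024,"tz": 0.0002,"spin": 0}
    - {"tx": 0.0008,"ty": 0.0029,"tz": 0.0002,"spin": 0}
    - {"tx": 0.0008,"ty": 0.0029,"tz": 0.0002,"spin": 0}
    - {"tx": 0.0008,"ty": 0.0029,"tz": 0.0002,"spin": 0}

```text
t: 13.35
ee_pos: [488.5, 184.7, 28.2]
orientation: [2.492, 1.913, -0.001]
ft_force: [-1.2, -5.2, 6.2]
width: 46.0
grasp_force: 30.0
```

```bash
python3 rd.py
python3 - <<'E'
from h import *
snap("wrist","w7")
E
```

```text
13.65 along lat z | F along lat z | M [ 8.975e+01  3.800e-01 -1.000e-02 -5.990e+00  6.500e-01  5.570e+00
 -9.700e-01  7.000e-02  2.000e-02] yaw -14.96 45.91280250589725
```

```bash
cat > st.py <<'E'
from h import *
import sys
c=cal("wrist"); o=ctrl.get_obs(); ax=np.array([np.sin(np.radians(14.97)),np.cos(np.radians(14.97))])
def prof(f):
    im=cv2.imread(f"pics/{f}.png")[:,:,::-1].astype(float); return im[:,250:306].mean(1)
def edge(s,lo,hi):
    d=np.abs(np.diff(s,axis=0)).sum(1); i=lo+d[lo:hi].argmax(); w=d[i-2:i+3]; return i-2+(w*np.arange(5)).sum()/w.sum()+.5
for f,al in [a.split(":") for a in sys.argv[1:]]:
    s=prof(f)
    d=np.abs(np.diff(s,axis=0)).sum(1); pk=[i for i in range(5,240) if d[i]==d[i-3:i+4].max() and d[i]>15]
    print(f,[(i,round(float(edge(s,i-1,i+2)),1),round(float((toplane("wrist",[[278,edge(s,i-1,i+2)]],53,c)[0,:2]-o["ee_pos"][:2])@ax),1),int(d[i])) for i in pk])
E
python3 st.py w6:82.18 w7:89.75
```

```text
w6 [(50, 50.5, 96.3, 26), (66, 66.8, 90.4, 83), (75, 75.2, 87.3, 33), (82, 82.4, 84.7, 36), (87, 88.0, 82.6, 33), (95, 95.6, 79.8, 27), (100, 100.9, 77.8, 28), (109, 109.2, 74.7, 29), (113, 113.2, 73.1, 32), (121, 121.6, 69.9, 30), (125, 125.9, 68.3, 27), (133, 133.7, 65.2, 28), (138, 138.9, 63.2, 50), (145, 145.8, 60.5, 35), (153, 153.5, 57.4, 107), (162, 162.9, 53.6, 50), (173, 173.4, 49.3, 25), (201, 201.9, 37.2, 91), (214, 214.6, 31.7, 107), (224, 224.3, 27.4, 27)]
w7 [(15, 15.3, 108.7, 72), (70, 70.6, 89.0, 26), (83, 83.4, 84.3, 95), (92, 92.9, 80.8, 37), (100, 100.7, 77.9, 43), (105, 105.5, 76.1, 42), (113, 113.7, 72.9, 26), (118, 118.1, 71.2, 25), (126, 126.3, 68.1, 28), (130, 130.8, 66.3, 28), (138, 138.6, 63.3, 31), (143, 143.4, 61.4, 30), (150, 150.4, 58.6, 25), (155, 155.5, 56.6, 46), (165, 165.3, 52.6, 70), (171, 171.6, 50.0, 15), (177, 177.9, 47.4, 52), (188, 188.2, 43.1, 26), (215, 215.9, 31.1, 60)]
```

>>> apply_moves:
  targets:
    - {"tx": 0.0002,"ty": 0.0006,"tz": 0.0001,"spin": 0}
    - {"tx": 0.0003,"ty": 0.0012,"tz": 0.0002,"spin": 0}
    - {"tx": 0.0005,"ty": 0.0018,"tz": 0.0002,"spin": 0}
    - {"tx": 0.0006,"ty": 0.0024,"tz": 0.0002,"spin": 0}
    - {"tx": 0.0008,"ty": 0.003,"tz": 0.0002,"spin": 0}
    - {"tx": 0.0009,"ty": 0.0035,"tz": 0.0002,"spin": 0}
    - {"tx": 0.001,"ty": 0.0039,"tz": 0.0002,"spin": 0}
    - {"tx": 0.001,"ty": 0.0039,"tz": 0.0002,"spin": 0}

```text
t: 14.5
ee_pos: [489.3, 187.9, 28.2]
orientation: [2.491, 1.913, -0.003]
ft_force: [-0.1, -10.5, 4.9]
width: 46.0
grasp_force: 30.0
```

```bash
python3 rd.py
python3 - <<'E'
from h import *
snap("wrist","w8")
E
python3 st.py w7:0 w8:0
```

```text
14.8 along lat z | F along lat z | M [ 9.300e+01  3.300e-01  1.000e-02 -1.016e+01  2.540e+00  4.920e+00
 -1.750e+00 -1.300e-01  2.000e-02] yaw -14.95 46.09044850106426
w7 [(15, 15.3, 108.6, 72), (70, 70.6, 89.0, 26), (83, 83.4, 84.3, 95), (92, 92.9, 80.8, 37), (100, 100.7, 77.9, 43), (105, 105.5, 76.1, 42), (113, 113.7, 72.9, 26), (118, 118.1, 71.2, 25), (126, 126.3, 68.1, 28), (130, 130.8, 66.3, 28), (138, 138.6, 63.3, 31), (143, 143.4, 61.4, 30), (150, 150.4, 58.6, 25), (155, 155.5, 56.6, 46), (165, 165.3, 52.6, 70), (171, 171.6, 50.0, 15), (177, 177.9, 47.4, 52), (188, 188.2, 43.1, 26), (215, 215.9, 31.1, 60)]
w8 [(24, 24.7, 105.4, 63), (81, 81.5, 85.0, 28), (90, 90.4, 81.7, 103), (95, 95.3, 79.9, 36), (100, 100.4, 78.0, 41), (108, 108.5, 74.9, 43), (113, 113.0, 73.2, 35), (121, 121.1, 70.1, 27), (125, 125.8, 68.3, 26), (133, 133.6, 65.3, 31), (138, 138.4, 63.4, 29), (145, 145.6, 60.5, 27), (150, 150.9, 58.4, 25), (157, 157.3, 55.8, 23), (165, 165.5, 52.5, 98), (172, 172.4, 49.7, 22), (178, 178.2, 47.3, 47), (188, 188.4, 43.0, 28), (215, 216.0, 31.1, 65), (224, 224.4, 27.3, 29)]
```

>>> apply_moves:
  targets:
    - {"tx": 0.0003,"ty": 0.0003,"tz": 0,"spin": 0}
    - {"tx": 0.0004,"ty": 0.0006,"tz": 0,"spin": 0}
    - {"tx": 0.0005,"ty": 0.001,"tz": 0,"spin": 0}
    - {"tx": 0.0006,"ty": 0.0013,"tz": 0,"spin": 0}
    - {"tx": 0.0007,"ty": 0.0016,"tz": 0,"spin": 0}
    - {"tx": 0.0008,"ty": 0.002,"tz": 0,"spin": 0}
    - {"tx": 0.0009,"ty": 0.0022,"tz": 0,"spin": 0}
    - {"tx": 0.0009,"ty": 0.0022,"tz": 0,"spin": 0}

```text
t: 15.65
ee_pos: [489.7, 189.5, 28.2]
orientation: [2.491, 1.913, -0.005]
ft_force: [-1.2, -13.9, 7.3]
width: 45.8
grasp_force: 30.0
```

```bash
python3 rd.py
python3 - <<'E'
from h import *
snap("wrist","w9")
E
python3 st.py w9:0
```

```text
15.95 along lat z | F along lat z | M [ 9.463e+01  3.300e-01  4.000e-02 -1.397e+01  2.370e+00  8.060e+00
 -2.280e+00 -3.000e-02 -2.000e-02] yaw -14.94 46.07461930206482
w9 [(29, 29.4, 103.7, 69), (85, 85.5, 83.6, 28), (93, 93.8, 80.5, 91), (99, 99.2, 78.4, 39), (104, 104.2, 76.6, 39), (112, 112.5, 73.4, 44), (116, 116.9, 71.8, 37), (124, 124.7, 68.8, 28), (129, 129.7, 66.8, 26), (137, 137.1, 63.9, 26), (142, 142.3, 61.9, 27), (149, 149.2, 59.1, 26), (154, 154.7, 56.9, 27), (160, 160.4, 54.6, 18), (165, 165.9, 52.4, 58), (171, 171.8, 50.0, 15), (178, 178.4, 47.3, 56), (188, 188.6, 43.0, 30), (215, 216.0, 31.1, 70), (222, 222.7, 28.1, 15)]
```

>>> apply_moves:
  targets:
    - {"tx": 0,"ty": 0.0001,"tz": 0.0001,"spin": 0}
    - {"tx": 0.0001,"ty": 0.0002,"tz": 0.0002,"spin": 0}
    - {"tx": 0.0001,"ty": 0.0003,"tz": 0.0002,"spin": 0}
    - {"tx": 0.0001,"ty": 0.0003,"tz": 0.0002,"spin": 0}
    - {"tx": 0.0001,"ty": 0.0003,"tz": 0.0002,"spin": 0}
    - {"tx": 0.0001,"ty": 0.0003,"tz": 0.0002,"spin": 0}
    - {"tx": 0.0001,"ty": 0.0003,"tz": 0.0002,"spin": 0}
    - {"tx": 0.0001,"ty": 0.0003,"tz": 0.0002,"spin": 0}

```text
t: 16.8
ee_pos: [489.8, 189.8, 28.3]
orientation: [2.491, 1.913, -0.005]
ft_force: [-0.1, -12.9, 6.5]
width: 45.9
grasp_force: 30.0
```

>>> apply_moves:
  targets:
    - {"tx": 0,"ty": 0,"tz": 0,"spin": 0}
    - {"tx": 0,"ty": 0,"tz": 0,"spin": 0}
    - {"tx": 0,"ty": 0,"tz": 0,"spin": 0}
    - {"tx": 0,"ty": 0,"tz": 0,"spin": 0}
    - {"tx": 0,"ty": 0,"tz": 0,"spin": 0}
    - {"tx": 0,"ty": 0,"tz": 0,"spin": 0}
    - {"tx": 0,"ty": 0,"tz": 0,"spin": 0}
    - {"tx": 0,"ty": 0,"tz": 0,"spin": 0}

```text
t: 17.6
ee_pos: [489.8, 189.8, 28.2]
orientation: [2.491, 1.913, -0.005]
ft_force: [0.1, -14.2, 5.8]
width: 45.7
grasp_force: 30.0
```

```bash
python3 rd.py
python3 - <<'E'
from h import *
snap("wrist","w10"); a=cv2.imread("pics/w10.png"); cv2.imwrite("pics/v10.png",cv2.resize(a[0:300,180:380],None,fx=2,fy=2,interpolation=cv2.INTER_CUBIC))
E
python3 st.py w10:0
```

```text
17.9 along lat z | F along lat z | M [ 9.493e+01  3.200e-01  5.000e-02 -1.303e+01  3.110e+00  5.700e+00
 -2.280e+00 -1.100e-01 -2.000e-02] yaw -14.95 45.40616177096464
w10 [(30, 30.3, 103.4, 67), (86, 86.5, 83.2, 28), (94, 94.5, 80.2, 100), (99, 99.9, 78.2, 36), (104, 104.8, 76.4, 37), (113, 113.3, 73.2, 39), (117, 117.6, 71.5, 37), (125, 125.3, 68.5, 30), (130, 130.3, 66.6, 25), (137, 137.7, 63.7, 27), (142, 142.9, 61.7, 27), (149, 149.8, 58.9, 24), (155, 155.3, 56.7, 26), (160, 161.1, 54.4, 17), (165, 165.8, 52.5, 52), (171, 171.8, 50.0, 15), (178, 178.3, 47.3, 53), (188, 188.6, 43.0, 31), (215, 215.9, 31.2, 51)]
```

View pics/v10.png

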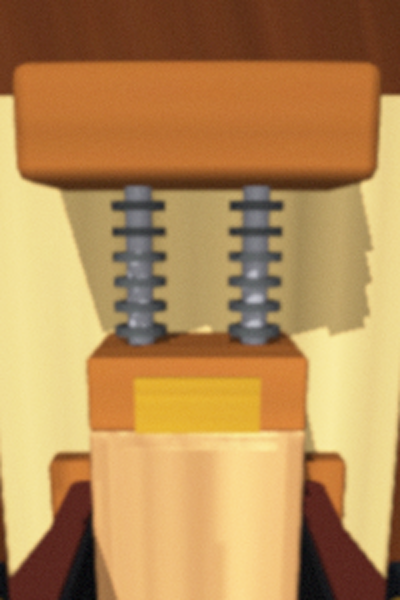

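The box is square against the stop face (row 432 in the crop). The springs are compressed by about 6.6 mm, so the push is about 10 N. I'll hold it there.

>>> apply_moves:
  targets:
    - {"tx": 0,"ty": 0,"tz": 0,"spin": 0}
    - {"tx": 0,"ty": 0,"tz": 0,"spin": 0}
    - {"tx": 0,"ty": 0,"tz": 0,"spin": 0}
    - {"tx": 0,"ty": 0,"tz": 0,"spin": 0}
    - {"tx": 0,"ty": 0,"tz": 0,"spin": 0}
    - {"tx": 0,"ty": 0,"tz": 0,"spin": 0}
    - {"tx": 0,"ty": 0,"tz": 0,"spin": 0}
    - {"tx": 0,"ty": 0,"tz": 0,"spin": 0}

```text
t: 18.75
ee_pos: [489.8, 189.7, 28.3]
orientation: [2.491, 1.913, -0.005]
ft_force: [-0.3, -12.3, 5.8]
width: 45.5
grasp_force: 30.0
```

>>> apply_moves:
  targets:
    - {"tx": 0,"ty": 0,"tz": 0,"spin": 0}
    - {"tx": 0,"ty": 0,"tz": 0,"spin": 0}
    - {"tx": 0,"ty": 0,"tz": 0,"spin": 0}
    - {"tx": 0,"ty": 0,"tz": 0,"spin": 0}
    - {"tx": 0,"ty": 0,"tz": 0,"spin": 0}
    - {"tx": 0,"ty": 0,"tz": 0,"spin": 0}
    - {"tx": 0,"ty": 0,"tz": 0,"spin": 0}
    - {"tx": 0,"ty": 0,"tz": 0,"spin": 0}

```text
t: 19.55
ee_pos: [489.8, 189.7, 28.3]
orientation: [2.491, 1.913, -0.005]
ft_force: [-0.7, -13.3, 5.8]
width: 45.8
grasp_force: 30.0
```

>>> apply_moves:
  targets:
    - {"tx": 0,"ty": 0,"tz": 0,"spin": 0}
    - {"tx": 0,"ty": 0,"tz": 0,"spin": 0}
    - {"tx": 0,"ty": 0,"tz": 0,"spin": 0}
    - {"tx": 0,"ty": 0,"tz": 0,"spin": 0}
    - {"tx": 0,"ty": 0,"tz": 0,"spin": 0}
    - {"tx": 0,"ty": 0,"tz": 0,"spin": 0}
    - {"tx": 0,"ty": 0,"tz": 0,"spin": 0}
    - {"tx": 0,"ty": 0,"tz": 0,"spin": 0}

```text
t: 20.35
ee_pos: [489.8, 189.8, 28.3]
orientation: [2.491, 1.913, -0.005]
ft_force: [-1.3, -13.7, 5.2]
width: 46.0
grasp_force: 30.0
```

```bash
python3 rd.py; python3 -c "
from workcell import ctrl
print(ctrl.close_job())"
```

```text
20.65 along lat z | F along lat z | M [ 9.492e+01  3.200e-01  5.000e-02 -1.329e+01  3.130e+00  5.410e+00
 -2.280e+00 -1.300e-01  0.000e+00] yaw -14.95 45.569182395678084
the job is handed in; nothing more can be done
None
```

The job is handed in: the open-side-down box sits on the jig floor between the rails, held squarely against the stop at an estimated 10 N (about 6.6 mm of the 12 mm travel) for over 3 s, with the robot still gripping it and nothing else on the bench touched.

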